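# Stand the fallen dropper bottle up again with the bench ledge

## Task

The dropper bottle has fallen over: pick it up as it lies, push the base end of its body up against the round front edge of the steel bench ledge, from below, so that it swings upright between your fingers, and then stand it on the round rubber pad in the empty bay of the reagent tray, letting go only once it stands there. Leave the two standing bottles and everything else on the table where they are.

Things in the scene. Friction and masses are not known exactly. Their poses are not given: they have to be found in the camera images.
- bottle_mid (a point): Middle of the amber dropper bottle that lies on the table: on its axis, 53 mm from its flat base. The point's z axis runs along the bottle from base to tip; it starts level, tip roughly toward -y (yaw varies by 0.6 rad), axis 16.5 mm above the table. 106 mm long: round body 33 mm in diameter over the first 64 mm from the base, then a black dropper cap 22 mm in diameter; about 45 g, centre of mass about 40 mm from the base.
- ledge_edge (a point): Middle of the round front edge (a bead of 4 mm radius) of the steel ledge, on the bead's centre line, 48 mm above the table; x along the edge. To swing the bottle: hold it level and square to the edge, base first, reach under until the edge is over the body about 30 mm from the grip and 16 mm from the base, raise until it touches, then carry the grip round the edge (up, a little back) as the bottle turns.
- pad_top (a point): Centre of the upper face of the round black rubber pad, 42 mm in diameter and 2 mm thick (6 mm above the table), fixed in the middle of the one empty bay of the reagent tray. The bottle shall stand here.
- reagent_tray: White tray fixed to the table, 208 mm along its own y axis by 80 mm, rim and dividers 14 mm high and 4 mm thick, floor 4 mm thick; three bays in a row along y, 68 mm apart. Origin: centre of its underside. Which bay is empty varies.
- standing_bottle_a_mid (a point): Middle (53 mm up) of one of the two bottles, the same as the fallen one, that stand upright in the other bays. z axis up.
- standing_bottle_b_mid (a point): Middle (53 mm up) of the other standing bottle. z axis up.
- fallen_bottle: The fallen bottle; origin at the centre of its flat base, z axis from base to tip. Grip the body across its diameter, 42 to 48 mm from the base, so that the cap passes up between the fingers when it swings upright; a light grip (about 8 N) lets it turn; it runs up to 7 degrees ahead of a pure turn. Set down on its base under a light grip, it squares itself up.
- ledge: Low steel ledge 170 mm long along its x axis, fixed to the table: a flat shelf 4 mm thick, 50 mm high, that juts out 48 mm toward its own -y (where the bottle is) from an upright leg, open below; behind the leg a screwed foot 34 mm wide. Origin on the table under the middle of the rounded front edge.
- cup_near: Specimen cup with white lid, 55 mm in diameter, 72 mm high, a bystander; origin at the centre of its underside.
- cup_far: Second specimen cup with white lid, same size, a bystander; origin at the centre of its underside.
- timer: Flat bench timer, 64 x 62 x 22 mm, a bystander; origin at the centre of its underside.
- marker: Marker pen, 138 mm long, 14 mm high, lying on the table, a bystander; origin under its middle.
- sleeve: Tube sleeve, 86 mm long, 23 mm thick, lying on the table, a bystander; origin under its middle.

How it is judged (in metres and radians):
On the way, in this order (a step that is already met when the one before it is completed fails the run):
1. the base end of the held bottle is pushed against the ledge and the bottle has begun to swing up between the fingers (leaning 20 to 70 degrees from upright) (contact force between fallen_bottle and ledge above 0.5 N and contact force between the fingers and fallen_bottle above 0.5 N and angle between bottle_mid's own z axis and vertical between 0.35 and 1.22 rad), for 0.05 s.
2. the base of the bottle, held nearly upright (within 0.25 rad), is down on the pad in the empty bay while the fingers still hold it (angle between bottle_mid's own z axis and vertical below 0.25 rad and horizontal distance between bottle_mid and pad_top below 0.02 m and z of bottle_mid in the frame of pad_top between 0.045 and 0.058 m and contact force between the fingers and fallen_bottle above 0.5 N and contact force between fallen_bottle and bay_pad above 0.1 N), for 0.1 s.
At the end, for the whole second after the job is handed in: The fallen bottle stands upright (within 0.12 rad) and at rest on the pad in the bay that was empty, its axis within 13 mm of the pad's centre; the two other bottles still stand upright within 15 mm of where they were, and the cups, timer, marker and sleeve are within 30 mm of where they were (angle between each of bottle_mid, standing_bottle_a_mid, standing_bottle_b_mid's own z axis and vertical below 0.12 rad and horizontal distance between bottle_mid and pad_top below 0.013 m and z of bottle_mid in the frame of pad_top between 0.045 and 0.058 m and linear speed of fallen_bottle below 0.02 m/s and angular speed of fallen_bottle below 0.2 rad/s and distance of each of standing_bottle_a_mid, standing_bottle_b_mid from where it was at the start of the episode below 0.015 m and distance of each of cup_near, cup_far, timer, marker, sleeve from where it was at the start of the episode below 0.03 m); the robot touches nothing.
It fails at once if a standing bottle is knocked over (angle between any of standing_bottle_a_mid, standing_bottle_b_mid's own z axis and vertical above 0.6 rad).
It fails at once if the fallen bottle is pressed against the ledge or the pad with more than 40 N (contact force between fallen_bottle and ledge above 40 N or contact force between fallen_bottle and bay_pad above 40 N).
It also fails if it takes over 54 s, if anything falls off the work surface, if the arm or the gripper's body presses on something with over 40 N, if the wrist force passes 120 N, or if a joint passes its speed limit or range.

## Robot

A 6-joint arm with a two-finger parallel gripper is mounted at the origin on a cart in front of the work surface, level with it; the furniture and walls round the work are solid. World frame = base frame: x ahead of the robot, y to its left, z up, the work surface at z = 0. Lengths are in mm, angles in rad, forces in N, time in s.
With the tool pointing down it reaches from about 350 to 875 mm from the base axis. Payload 4.2 kg.
Tool frame: the origin (TCP) lies on the mounting face of the last link; the fingertips stand 173 mm ahead of it and the grasp point (between the pads) lies 155 mm ahead of it; z points along the fingers, y is the direction in which the jaws open and shut (so a half turn about z gives the same grasp; the last joint's range is limited). The gripper opens to 85 mm and grips with 20 to 120 N. Pads are 22 mm wide; open, the fingers measure 114 mm over their backs; the gripper's body (76 mm by 85 mm) begins 54 mm behind the grasp point. The pads swing forward as they close: fully open they stand 13 mm farther back than shut.
Start: joints at [-0.865, 0.385, 0.008, 0, -1.194, -0.259], TCP at [270.063, -563.618, 404.712] pointing down, gripper open.
Joint ranges: [-3.14, 3.14], [-1.21, 2.06], [-1.07, 1.41], [-3.16, 2.05], [-2.99, -0.16], [-3.1, 3.1]. Speed limits (rad/s): [2.79, 2.79, 3.14, 3.14, 3.14, 3.14].

## Interface

Orientations are given as a unit quaternion [x, y, z, w].
In Python, from bench import arm gives the robot as it stands.
- The arm moves only by the shell command python3 -m jog 'ROWS' [OPENING]. ROWS is JSON, a list that holds one entry, the list of rows, each a list of 4 numbers: the shift along the tool's x, y, z in mm, then the turn about the tool's z in degrees. In form: [[[x, y, z, spin], ...]]. A call has exactly 5 rows; each row is the pose to reach, as a shift and turn from the pose measured when the call began, along the tool's axes at that moment; what a row does not reach only later rows make up. A row lasts 1/8 s, in which the tool goes at most 62.5 mm and 10.7 degrees, less where a joint would pass 70% of its speed; a pose out of reach is approached as far as the arm can. A call with a gripper value outside its range is refused whole. OPENING is the finger opening in mm, from 0 to 85.4, set as the call begins (- or left out, the last holds). The fingers move at their own pace and stop on an object; the grip force is fixed at half the most. Time passes only in rows, so rows that repeat a pose let the fingers close, or fill a call up. It gives the time, the measured TCP pose, the force and the opening at its end, in the units of the state.
- arm.read_state(): the state, without advancing time (a new reading comes with each control period).
- arm.get_image(name): name is "scene" or "top" or "wrist"; returns (picture, depth): 400x640x3 uint8, blue, green, red; 400x640 float32, mm along the optical axis (not along the pixel's ray), 0 where there is no reading.
- arm.camera_params(name): a dict with "mtx" (3x3 intrinsics, pixels), "R" (3x3) and "t" (3): a world point X has camera coordinates R X + t. Camera axes: x right, y down, z forward; pixel columns grow to the right and rows downward; lengths in mm; the calibration is good to about 2 mm. A picture is of the moment at which its call begins: read the wrist's pose just before it. camera_params takes no time and is no camera call; for the wrist camera it gives the pose at the moment of the call.
- arm.job_done(): hands the job in, once; it reports no verdict.
The state is a dict: "clock": time; "joints": joint angles; "joint_vel": joint speeds; "joint_efforts": joint torques, N m; "position": TCP position; "ee_rot": TCP orientation; "contact_force": force on the tool from outside, world axes, zero at the start; "wrist_torque": the same for the moment, N m; "gripper_width": finger opening in mm.
Only numpy, scipy, OpenCV 4.12 (cv2) and the standard library are available. Lean on these libraries where they do the work, as an engineer would, in place of code of your own. Each camera call takes 0.05 s, during which the arm holds its last target.

## Working session

There is one attempt and no reset: what is moved stays moved. The work goes in short steps, Python scripts to look and compute and a shell command to move; the robot and the scene stay as the last step left them, time stands still between calls to the robot, and variables do not carry over. Pictures are saved under pics/ and viewed, and the job is handed in when it is done.

```bash
ls; mkdir -p pics
python3 - <<'E'
from bench import arm
import cv2
s=arm.read_state()
for k,v in s.items(): print(k,v)
for n in("scene","top","wrist"):
    p=arm.camera_params(n); im,d=arm.get_image(n)
    cv2.imwrite(f"pics/{n}0.png",im)
    import numpy as np
    np.save(f"pics/{n}0.npy",d)
    np.savez(f"pics/{n}0p.npz",**p)
    print(n,p)
E
```

```text
pics
clock 0.0
joints [-8.65419049e-01  3.85572657e-01  6.64053510e-03 -5.13819167e-04
 -1.19401744e+00 -2.58581709e-01]
joint_vel [ 1.21502032e-03 -5.71389803e-04  2.73993004e-04  8.39433825e-04
  1.86849173e-04 -5.83981178e-05]
joint_efforts [ 4.05902229e-04 -3.92286873e+01  1.88401079e+01  4.18604985e+00
 -4.71184889e-03 -2.16430522e-05]
position [ 269.98595076 -563.45378012  403.61501103]
ee_rot [-2.21451684e-01  9.75170721e-01  1.06465295e-03 -2.87464478e-04]
contact_force [-0.10213469 -0.07870094 -0.11765938]
wrist_torque [ 0.03543131  0.02341331 -0.02108555]
gripper_width 85.2664974012334
scene {'mtx': array([[503.70813786,   0.        , 329.14501539],
       [  0.        , 503.70813786, 201.12336039],
       [  0.        ,   0.        ,   1.        ]]), 'R': array([[-0.57672172, -0.8165774 , -0.02436003],
       [-0.4126861 ,  0.31694166, -0.85395443],
       [ 0.70504059, -0.48244103, -0.51977728]]), 't': array([ 331.15153731,  296.58553759, 1239.23753589])}
top {'mtx': array([[449.46074985,   0.        , 316.52936819],
       [  0.        , 449.46074985, 200.42065987],
       [  0.        ,   0.        ,   1.        ]]), 'R': array([[-0.02420294, -0.99960623, -0.01419836],
       [-0.98177811,  0.0264442 , -0.18818195],
       [ 0.18848332,  0.00938508, -0.98203155]]), 't': array([  -7.20423001,  610.74199032, 1121.18098694])}
wrist {'mtx': array([[298.82488475,   0.        , 322.65126827],
       [  0.        , 298.82488475, 196.77138241],
       [  0.        ,   0.        ,   1.        ]]), 'R': array([[-0.43221794,  0.90176341,  0.00322532],
       [ 0.86439851,  0.41328455,  0.28637581],
       [ 0.25691025,  0.12656472, -0.95811194]]), 't': array([623.54775053, -37.31615677, 379.46204883])}
```

View pics/scene0.png

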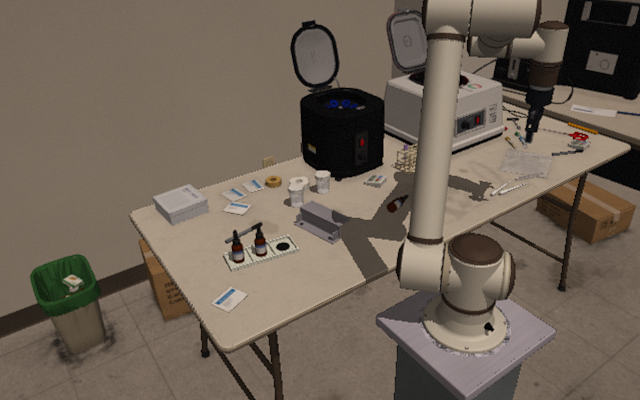

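View pics/top0.png

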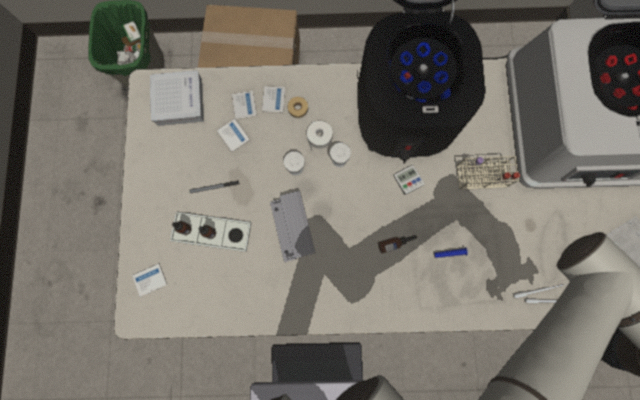

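View pics/wrist0.png

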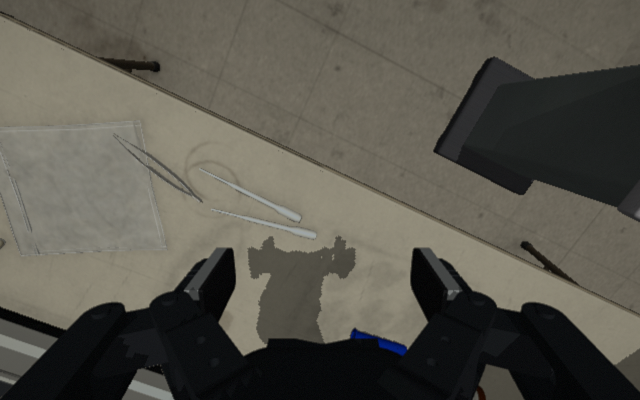

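The top view shows the fallen bottle at about (397,243) with its tip to the right (−y), the ledge at (292,225), the empty bay and pad at (236,235), the standing bottles at (182,228) and (208,231), the sleeve at (450,253), the cups at (293,161) and (340,153), the timer at (408,180), and the marker at (215,187).

Run:
```python
import cv2
im=cv2.imread("pics/top0.png")
c=im[170:285,165:435]; cv2.imwrite("pics/topcrop.png",cv2.resize(c[:, :135],None,fx=5.9,fy=5.2,interpolation=cv2.INTER_CUBIC)[:600,:800])
cv2.imwrite("pics/topcrop2.png",cv2.resize(im[215:275,370:480],None,fx=7,fy=7,interpolation=cv2.INTER_CUBIC))
```

```text
(no output)
```

View pics/topcrop.png

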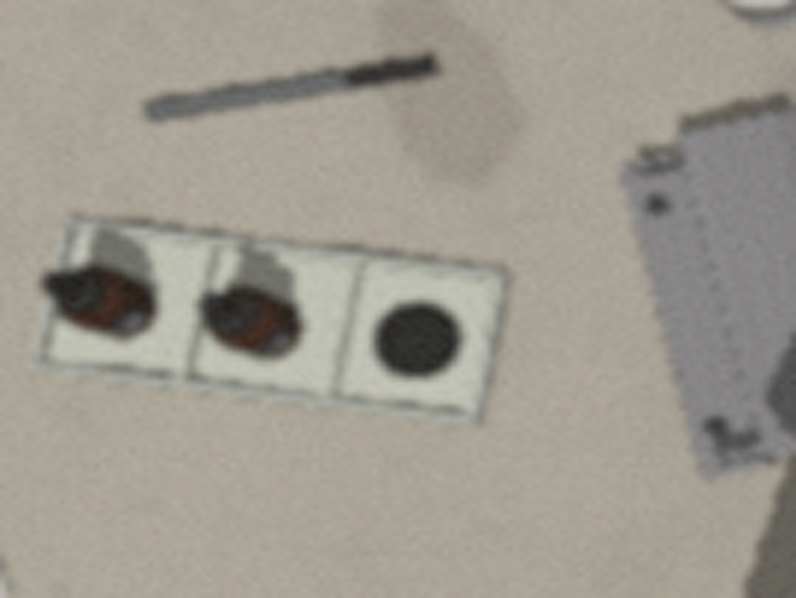

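View pics/topcrop2.png

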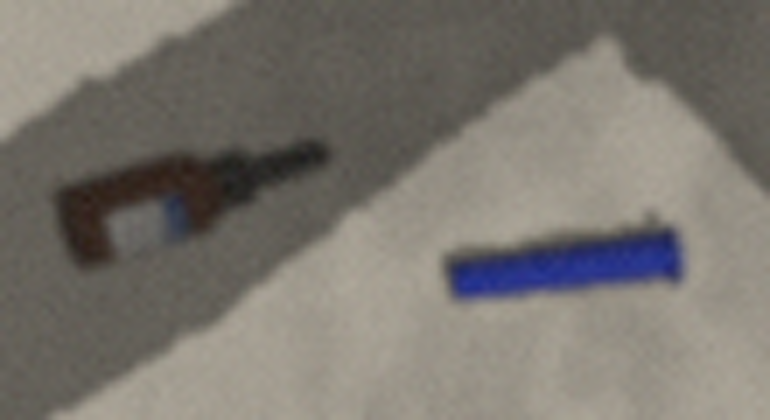

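```bash
cat > h.py <<'E'
import numpy as np, cv2
def ray(p,u,z):
    R=p["R"];t=p["t"];C=-R.T@t
    uu=np.atleast_2d(np.asarray(u,float))
    d=(R.T@np.linalg.inv(p["mtx"])@np.c_[uu,np.ones(len(uu))].T).T
    return C+d*((z-C[2])/d[:,2])[:,None]
def back(p,uv,d):
    uu=np.atleast_2d(np.asarray(uv,float)); d=np.atleast_1d(d)
    c=(np.linalg.inv(p["mtx"])@np.c_[uu,np.ones(len(uu))].T)*d
    return (p["R"].T@(c-np.asarray(p["t"])[:,None])).T
def proj(p,X):
    c=np.atleast_2d(X)@p["R"].T+p["t"]; q=c@p["mtx"].T
    return q[:,:2]/q[:,2:]
def cloud(p,d):
    v,u=np.mgrid[:d.shape[0],:d.shape[1]]
    X=back(p,np.c_[u.ravel(),v.ravel()],d.ravel()).reshape(d.shape+(3,))
    X[d<=0]=np.nan
    return X
E
python3 - <<'E'
from h import *
np.set_printoptions(precision=1,suppress=True)
p=np.load("pics/top0p.npz");d=np.load("pics/top0.npy")
print("bottle",ray(p,[[380,247.6],[416.4,236.7]],16.5))
print("pad",ray(p,[235.8,235.4],6))
X=cloud(p,d)
print("table z",np.nanmedian(X[300:320,170:250,2]))
m=(abs(X[...,2]-50)<5); m[:, :270]=0; m[:,:]&=True
m[:180]=0;m[270:]=0;m[:,325:]=0
ys,xs=np.where(m);print(len(ys),np.nanmedian(X[m][:,2]))
r=cv2.minAreaRect(np.c_[xs,ys].astype(np.float32));b=cv2.boxPoints(r);print(b);print(ray(p,b,50))
r=cv2.minAreaRect(X[m][:,:2].astype(np.float32));print(r,cv2.boxPoints(r))
E
```

```text
bottle [[ 486.1 -188.    16.5]
 [ 512.6 -286.4   16.5]]
pad [[529.8 198.6   6. ]]
table z -0.1996060284149718
1323 49.7921624029158
[[278.6 195.6]
 [299.4 190.4]
 [314.9 252.5]
 [294.2 257.7]]
[[627.6  77.3  50. ]
 [640.1  22.2  50. ]
 [474.9 -15.2  50. ]
 [463.   38.6  50. ]]
((551.802978515625, 30.67403221130371), (170.27786254882812, 55.519283294677734), 12.73531723022461) [[462.6  39. ]
 [474.9 -15.2]
 [641.   22.4]
 [628.7  76.5]]
```

```bash
python3 -m jog '[[[-40,23,5,10],[-90,50,10,20],[-140,80,15,30],[-190,108,20,40],[-240,137,25,50]]]' 85
```

```text
clock: 0.78
position: [425.8, -338.2, 379.1]
ee_rot: [0.208, 0.978, 0.001, -0.001]
contact_force: [1.1, -0.6, -0.1]
gripper_width: 85.1
```

```bash
python3 -m jog '[[[-5,26,5,10],[-10,52,10,20],[-15,78,15,30],[-20,104,20,40],[-22,126,30,51]]]' && python3 -m jog '[[[0,0,0,0],[0,0,0,0],[0,0,0,0],[0,0,0,0],[0,0,0,0]]]'
python3 - <<'E'
from bench import arm
from h import *
p=arm.camera_params("wrist"); im,d=arm.get_image("wrist")
np.savez("pics/w1p.npz",**p,d=d); cv2.imwrite("pics/w1.png",im); print(arm.read_state()["position"],arm.read_state()["joints"])
E
```

```text
clock: 1.4
position: [497.8, -231.1, 349.1]
ee_rot: [0.609, 0.793, 0.0, -0.001]
contact_force: [0.2, 0.5, -0.5]
gripper_width: 85.1
clock: 2.02
position: [497.6, -231.5, 349.3]
ee_rot: [0.609, 0.793, 0.001, -0.0]
contact_force: [0.3, 0.5, 0.1]
gripper_width: 85.2
[ 497.58883908 -231.40826036  349.25353409] [-1.40159308e-01  3.03801332e-01 -2.61241343e-01 -1.66044836e-03
 -1.00614109e+00 -2.74039986e+00]
```

View pics/w1.png

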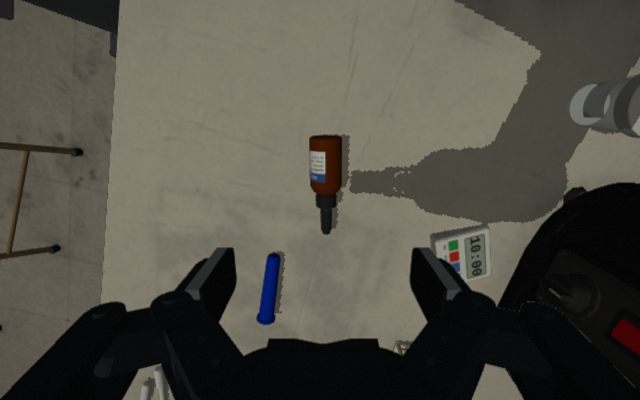

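The wrist view shows the bottle nearly aligned with the image vertical, base at about (325,136) and tip at (326,233). Joint 6 is at −2.74, so I will have to take the other half turn. First I measure the bottle.

Run:
```python
from h import *
np.set_printoptions(precision=2,suppress=True)
p=np.load("pics/w1p.npz");d=p["d"];im=cv2.imread("pics/w1.png")
X=cloud(p,d)
m=(X[...,2]>8)&(X[...,2]<45); m[:120]=0;m[245:]=0;m[:,:295]=0;m[:,:]&=True;m[:,360:]=0
n,l,s,c=cv2.connectedComponentsWithStats(m.astype(np.uint8));print(s[1:])
k=1+np.argmax(s[1:,4]);P=X[l==k];print(len(P),"topz",np.nanmax(P[:,2]),np.percentile(P[:,2],95))
xy=P[:,:2].astype(np.float32)
r=cv2.minAreaRect(xy);print(r,cv2.boxPoints(r))
# axis from high points: surface line
v,u=np.where(l==k)
# row-wise: midpoints cast to z 16.5
rows=np.unique(v);mid=[]
for q in rows:
    uu=u[v==q]; mid.append([(uu.min()+uu.max())/2,q,uu.max()-uu.min()+1])
mid=np.array(mid);print(mid[::6])
W=ray(p,mid[:,:2],16.5)
vx,vy,x0,y0=cv2.fitLine(W[4:-4,:2].astype(np.float32),cv2.DIST_L2,0,.01,.01).ravel();print(vx,vy,x0,y0,np.degrees(np.arctan2(vy,vx)));print(W[0],W[-1],np.linalg.norm(W[0]-W[-1]))
```

```text
[[ 309  135   33   99 2403]]
2403 topz 33.85746938414047 32.191130342648606
((501.7355041503906, -235.9783477783203), (32.71711730957031, 105.35636901855469), 16.03604507446289) [[ 471.46 -189.87]
 [ 500.57 -291.13]
 [ 532.01 -282.09]
 [ 502.91 -180.83]]
[[325.5 135.   26. ]
 [325.  141.   33. ]
 [325.  147.   33. ]
 [325.  153.   33. ]
 [325.  159.   33. ]
 [325.  165.   33. ]
 [325.5 171.   32. ]
 [325.5 177.   32. ]
 [325.5 183.   32. ]
 [325.  189.   27. ]
 [325.5 195.   22. ]
 [325.5 201.   20. ]
 [325.5 207.   16. ]
 [325.5 213.   12. ]
 [326.  219.   11. ]
 [326.  225.   11. ]
 [325.5 231.    8. ]]
0.2693592 -0.96303976 501.2267 -233.7363 -74.373856
[ 488.18 -184.71   16.5 ] [ 516.03 -286.     16.5 ] 105.05574126832725
```

```bash
python3 -m jog '[[[25,10,0,-10],[50,20,0,-20],[75,32,0,-30],[85,42,0,-40],[85,42,0,-48]]]'
python3 - <<'E'
from bench import arm
from h import *
p=arm.camera_params("wrist"); im,d=arm.get_image("wrist")
np.savez("pics/w2p.npz",**p,d=d); cv2.imwrite("pics/w2.png",im); print(arm.read_state()["position"],arm.read_state()["joint_vel"])
E
```

```text
clock: 2.7
position: [516.7, -137.6, 349.5]
ee_rot: [0.231, 0.973, 0.001, -0.0]
contact_force: [0.4, -0.0, -1.2]
gripper_width: 84.9
[ 516.54040857 -137.93027029  349.47005554] [-0.01283993  0.00097057 -0.00607339 -0.00230426  0.00056582 -0.2254394 ]
```

View pics/w2.png

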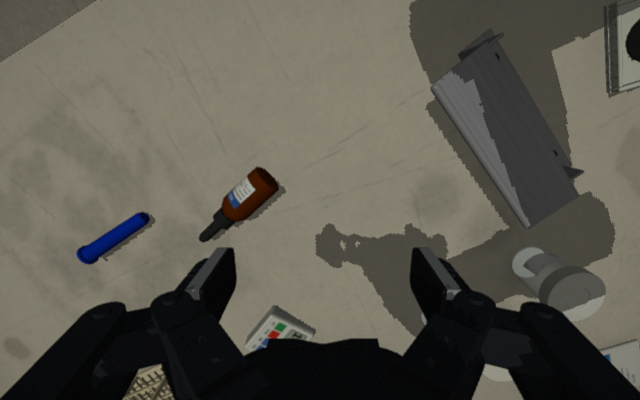

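The wrist view shows the ledge with its front edge running from about (433,90) to (528,226). The bottle's base is at (265,175). Now I measure the edge and the bottle together.

Run:
```python
from h import *
np.set_printoptions(precision=1,suppress=True)
p=np.load("pics/w2p.npz");d=p["d"]
X=cloud(p,d)
def rect(m,name):
    n,l,s,c=cv2.connectedComponentsWithStats(m.astype(np.uint8));k=1+np.argmax(s[1:,4]);P=X[l==k]
    r=cv2.minAreaRect(P[:,:2].astype(np.float32));print(name,len(P),np.median(P[:,2]),r);print(cv2.boxPoints(r)); return P,l==k
u=np.arange(640)[None,:].repeat(400,0);v=np.arange(400)[:,None].repeat(640,1)
P,m=rect((X[...,2]>40)&(X[...,2]<58)&(u>420)&(u<600)&(v<235),"ledge")
rect((X[...,2]>8)&(X[...,2]<45)&(u>190)&(u<300)&(v<245)&(v>150),"bottle")
# direct: edge profile at 44..52 nearest the -y side, along normal
t=np.array([np.cos(np.radians(12.7)),np.sin(np.radians(12.7))]);n=np.array([-t[1],t[0]])
a=P[:,:2]@t;b=P[:,:2]@n
for lo in np.arange(a.min(),a.max(),17):
    q=(a>=lo)&(a<lo+17); print(lo,np.sort(b[q])[:3],q.sum(), P[q][np.argsort(b[q])[:4],2])
# ridge of heights along b
for lo in np.arange(b.min(),b.min()+62,3):
    q=(b>=lo)&(b<lo+3); print("b",lo,q.sum(),np.median(P[q][:,2]) if q.any() else 0)
```

```text
ledge 12186 49.494807075682566 ((553.8870239257812, 30.20199966430664), (170.6843719482422, 56.81951904296875), 12.710103034973145)
[[464.4  39.1]
 [476.9 -16.3]
 [643.4  21.3]
 [630.9  76.7]]
bottle 2266 27.03036162925963 ((501.510986328125, -236.33096313476562), (32.91411590576172, 105.56367492675781), 15.349323272705078)
[[ 471.7 -189.8]
 [ 499.6 -291.6]
 [ 531.4 -282.9]
 [ 503.4 -181.1]]
461.62904539812575 [-120.5 -120.5 -120.5] 1501 [49.9 47.8 48.5 47.6]
478.62904539812575 [-120.7 -120.7 -120.7] 1411 [48.2 49.6 49.7 48. ]
495.62904539812575 [-120.4 -120.4 -120.4] 1338 [50.  47.7 47.6 49. ]
512.6290453981258 [-120.7 -120.5 -120.4] 1291 [48.1 48.9 48.  49.5]
529.6290453981258 [-120.5 -120.5 -120.5] 1234 [49.5 47.9 50.2 48.7]
546.6290453981258 [-120.6 -120.6 -120.4] 1179 [49.5 47.8 48.7 48.7]
563.6290453981258 [-120.7 -120.5 -120.4] 1140 [50.2 49.9 47.8 47.6]
580.6290453981258 [-120.6 -120.5 -120.4] 1080 [49.7 50.1 48.  47.3]
597.6290453981258 [-120.5 -120.3 -120.3] 1047 [49.1 48.3 47.3 49. ]
614.6290453981258 [-120.4 -120.4 -120.3] 961 [49.2 47.4 48.7 46.9]
631.6290453981258 [-109
[... 219 characters left out ...]
b -108.72734136999213 633 49.372921043879934
b -105.72734136999213 627 49.372483133913526
b -102.72734136999213 640 49.4058850388217
b -99.72734136999213 642 49.407162223383466
b -96.72734136999213 651 49.43711926211734
b -93.72734136999213 651 49.398183457705365
b -90.72734136999213 664 49.40474801254135
b -87.72734136999213 646 49.4386428252418
b -84.72734136999213 668 49.46486550278886
b -81.72734136999213 661 49.412764290724276
b -78.72734136999213 677 49.40106386229406
b -75.72734136999213 665 49.41349246830657
b -72.72734136999213 691 49.44521043837753
b -69.72734136999213 676 49.46828627044168
b -66.72734136999213 455 49.28308289647599
b -63.72734136999213 0 0
b -60.72734136999213 0 0
```

```bash
python3 -m jog '[[[-8,-30,10,-10],[-16,-60,20,-20],[-27,-90,30,-30],[-27,-90,40,-40],[-27,-90,50,-50]]]' && python3 -m jog '[[[0,0,10,-10],[0,0,20,-20],[0,0,30,-30],[0,0,35,-40],[0,0,40,-50]]]' && python3 -m jog '[[[0,0,0,-10],[0,0,0,-20],[0,0,0,-30],[0,0,0,-32.3],[0,0,0,-32.3]]]' && python3 -c "
from bench import arm
import numpy as np
s=arm.read_state();print(s['position'],s['joints']);q=s['ee_rot'];print(q,np.degrees(2*np.arctan2(q[1],q[0])))"
```

```text
clock: 3.38
position: [500.1, -231.2, 299.0]
ee_rot: [-0.204, 0.979, 0.001, 0.0]
contact_force: [0.0, 0.1, -0.2]
gripper_width: 85.3
clock: 4.0
position: [500.1, -231.4, 258.7]
ee_rot: [-0.6, 0.8, 0.001, 0.0]
contact_force: [0.8, -0.7, -0.4]
gripper_width: 84.8
clock: 4.62
position: [500.0, -231.6, 258.8]
ee_rot: [0.798, -0.602, -0.0, -0.001]
contact_force: [-0.0, 0.3, -0.4]
gripper_width: 85.4
[ 500.02855757 -231.5813034   258.79988885] [-0.1398171   0.41184834 -0.36253648 -0.00183734 -0.7966371   0.4189335 ]
[ 7.98207560e-01 -6.02382144e-01 -4.17009152e-04 -5.19801102e-04] -74.08141385647502
```

```bash
python3 -m jog '[[[-1,-0.5,25,-0.3],[-1,-0.5,50,-0.3],[-1,-0.5,70,-0.3],[-1,-0.5,79,-0.3],[-1,-0.5,79,-0.3]]]' && python3 -m jog '[[[0,0,0,0],[0,0,0,0],[0,0,0,0],[0,0,0,0],[0,0,0,0]]]' 32
```

```text
clock: 5.25
position: [500.2, -230.5, 179.5]
ee_rot: [0.8, -0.601, -0.001, -0.0]
contact_force: [0.2, -0.8, 0.2]
gripper_width: 85.0
clock: 5.88
position: [500.4, -230.5, 180.1]
ee_rot: [0.8, -0.6, -0.0, -0.0]
contact_force: [0.1, 0.4, 4.6]
gripper_width: 32.0
```

Run:
```python
from bench import arm
from h import *
p=arm.camera_params("wrist"); im,d=arm.get_image("wrist")
np.savez("pics/w3p.npz",**p,d=d); cv2.imwrite("pics/w3.png",im); s=arm.read_state(); print(s["position"],s["contact_force"],s["gripper_width"])
```

```text
[ 500.41871647 -230.48029342  180.07333248] [-1.16368629  0.31811096  5.57974526] 32.08519223463901
```

View pics/w3.png

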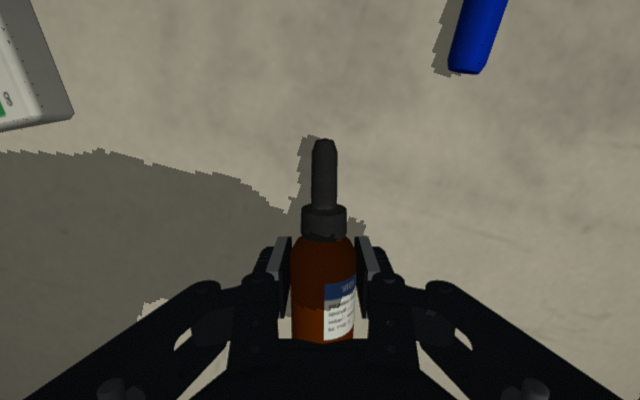

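```bash
python3 -m jog '[[[0,0,-4,0],[0,0,-8,0],[0,0,-15,0],[0,0,-20,0],[0,0,-20,0]]]'
python3 - <<'E'
from bench import arm
from h import *
p=arm.camera_params("wrist"); im,d=arm.get_image("wrist")
np.savez("pics/w4p.npz",**p,d=d); cv2.imwrite("pics/w4.png",im); s=arm.read_state(); print(s["position"],s["contact_force"],s["gripper_width"])
im,d=arm.get_image("scene"); cv2.imwrite("pics/s4.png",cv2.resize(im[150:260,330:470],None,fx=5,fy=5,interpolation=cv2.INTER_CUBIC))
for n in("w3p","w4p"):
    z=np.load(f"pics/{n}.npz");X=cloud(z,z["d"]);
    print([X[v,324].round(1) for v in (145,170,200,220,260,280,310,325)])
E
```

```text
clock: 6.55
position: [500.6, -230.5, 200.7]
ee_rot: [0.8, -0.6, 0.0, -0.001]
contact_force: [-0.2, -0.7, -0.1]
gripper_width: 32.4
[ 500.47536033 -230.51016071  200.34858508] [ 1.01596573 -0.81999793 -1.24945382] 32.25656451804812
[array([ 515.8, -285.4,   19. ]), array([ 512.9, -275.4,   21.2]), array([ 509. , -262.3,   21.1]), array([ 506.8, -254.6,   25.2]), array([ 502. , -238.1,   29.8]), array([ 499.3, -228.8,   30.5]), array([ 495. , -214.2,   31.3]), array([ 492.8, -206.6,   31.8])]
[array([ 516.1, -285.5,   39.4]), array([ 513.1, -275.2,   40.4]), array([ 509.4, -262.2,   41.3]), array([ 507.2, -254.8,   46.2]), array([ 502.5, -238.6,   51.1]), array([ 499.9, -229.9,   52.7]), array([ 495.4, -214.4,   52.1]), array([ 493.1, -206.5,   52.2])]
```

View pics/w4.png

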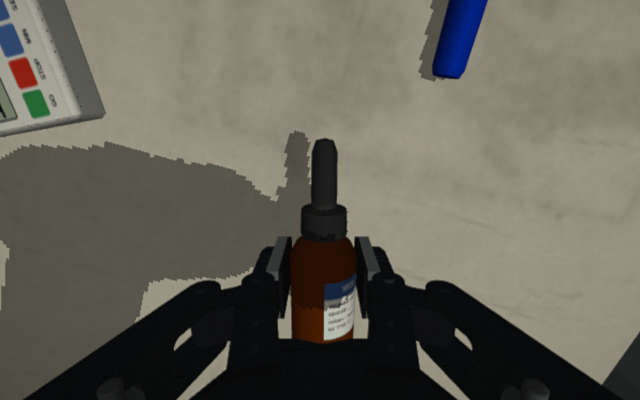

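View pics/s4.png

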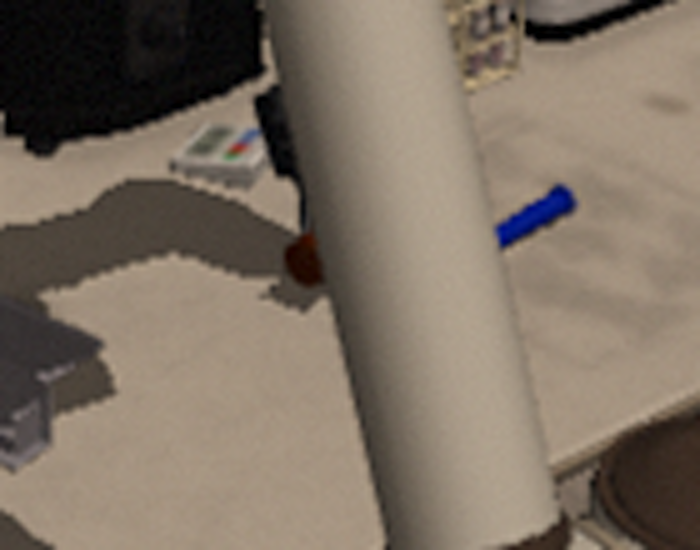

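```bash
python3 -m jog '[[[-10,-9,0,0.5],[-25,-22,0,1],[-45,-39,0,2],[-65,-56,0,3],[-85,-74,3,3.6]]]' && python3 -c "
from bench import arm
import numpy as np
s=arm.read_state();P=s['position'];q=s['ee_rot'];a=2*np.arctan2(q[1],q[0])
B=np.array([559.2,6.6]);n=np.array([-.2198,.9755]);print(P,np.degrees(a))
D=B-75*n-P[:2];x=np.array([np.cos(a),np.sin(a)]);y=np.array([np.sin(a),-np.cos(a)]);print(D@x,D@y,P[2]-187.5,np.degrees(a)+77.3)"
```

```text
clock: 7.28
position: [548.3, -126.7, 197.2]
ee_rot: [0.78, -0.625, -0.0, -0.001]
contact_force: [-0.7, -0.5, 0.3]
gripper_width: 32.0
[ 548.32106704 -126.68563864  197.1836226 ] -77.42387528769368
-52.72251041789389 -39.7984110533573 9.683622602327517 -0.12387528769367862
```

```bash
python3 -m jog '[[[-15,-12,3,0],[-30,-24,6,0],[-42,-33,9.7,0],[-52.5,-39.8,9.7,0],[-52.7,-39.8,9.7,0]]]'
python3 - <<'E'
from bench import arm
from h import *
s=arm.read_state();P=s['position'];q=s['ee_rot'];a=2*np.arctan2(q[1],q[0])
B=np.array([559.2,6.6]);n=np.array([-.2198,.9755]);print(P,np.degrees(a),s['gripper_width'])
D=B-30*n-P[:2];x=np.array([np.cos(a),np.sin(a)]);y=np.array([np.sin(a),-np.cos(a)]);print(D@x,D@y,P[2]-187.5,np.degrees(a)+77.3)
p=arm.camera_params("wrist"); im,d=arm.get_image("wrist")
cv2.imwrite("pics/w5.png",im)
X=cloud(p,d);print([X[v,324].round(1) for v in (145,170,200,220,260,280,310,325)])
im,d=arm.get_image("scene"); cv2.imwrite("pics/s5.png",cv2.resize(im[150:260,280:420],None,fx=5,fy=5,interpolation=cv2.INTER_CUBIC))
E
```

```text
clock: 7.9
position: [576.0, -66.0, 187.5]
ee_rot: [0.781, -0.625, -0.0, -0.001]
contact_force: [-0.6, -0.3, -0.3]
gripper_width: 32.7
[575.98627301 -65.95032295 187.53026782] -77.36870881165989 32.6689106822246
-44.4665165279453 0.48012480223855925 0.030267824626093898 -0.06870881165988862
[array([ 587.9, -121.6,   25.2]), array([ 585.6, -111.3,   27.5]), array([582.6, -97.9,  27.6]), array([580.9, -90.2,  32.2]), array([577.2, -73.8,  37.5]), array([575.1, -64.8,  38.8]), array([571.9, -50.4,  40.2]), array([569.9, -41.7,  39.3])]
```

View pics/s5.png

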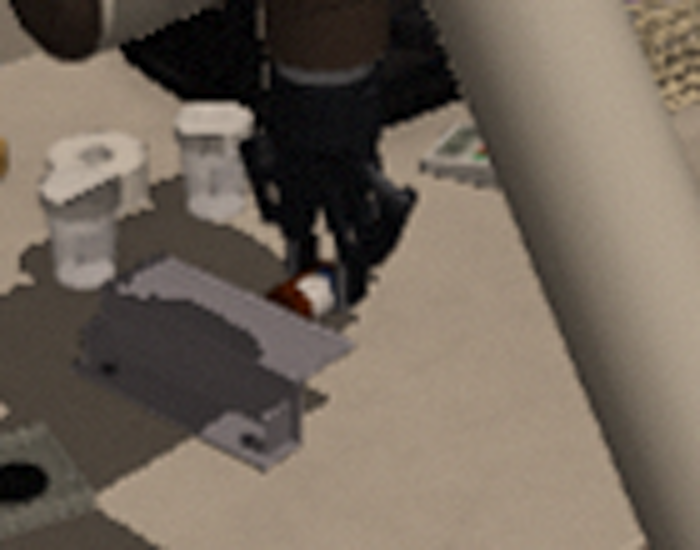

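View pics/w5.png

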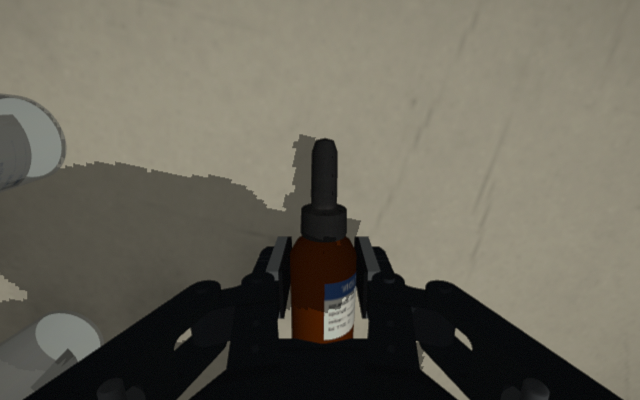

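```bash
python3 -m jog '[[[-8,0.5,0,0],[-20,0.5,0,0],[-32,0.5,0,0],[-42,0.5,0,0],[-44.5,0.5,0,0]]]' && python3 -m jog '[[[0,0,-1,0],[0,0,-2,0],[0,0,-3,0],[0,0,-3.5,0],[0,0,-3.5,0]]]'
python3 - <<'E'
from bench import arm
from h import *
s=arm.read_state();P=s['position'];print(P,s['gripper_width'],s['contact_force'])
p=arm.camera_params("wrist"); im,d=arm.get_image("wrist")
cv2.imwrite("pics/w6.png",im)
X=cloud(p,d);print([X[v,324].round(1) for v in (145,170,200,220,260,280,310,325)])
im,d=arm.get_image("scene"); cv2.imwrite("pics/s6.png",cv2.resize(im[150:260,280:420],None,fx=5,fy=5,interpolation=cv2.INTER_CUBIC))
E
```

```text
clock: 8.62
position: [565.2, -22.5, 187.7]
ee_rot: [0.781, -0.625, -0.0, -0.0]
contact_force: [0.2, 1.5, -0.9]
gripper_width: 32.3
clock: 9.25
position: [565.2, -22.6, 191.3]
ee_rot: [0.781, -0.625, -0.0, -0.0]
contact_force: [-0.1, -0.5, -0.2]
gripper_width: 32.2
[565.22502335 -22.62265794 191.29354009] 32.16067981627429 [-0.11844141 -0.45815696 -0.16206931]
[array([577.2, -78.4,  30.4]), array([574.8, -67.8,  30.6]), array([571.8, -54.6,  31.4]), array([570.1, -47. ,  36.2]), array([566.2, -29.9,  40.1]), array([564.4, -21.8,  43.1]), array([560.9,  -6.1,  42.6]), array([559.3,   1.1,  43.8])]
```

View pics/s6.png

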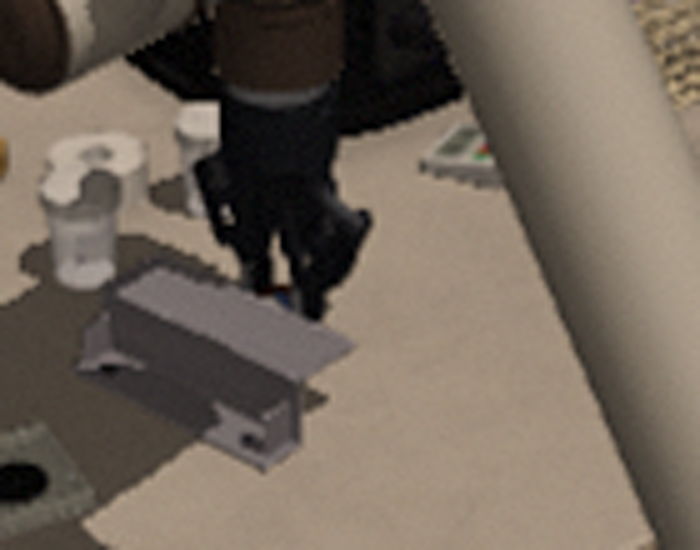

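```bash
python3 -m jog '[[[1.4,0,-2.1,0],[2.6,0,-4.4,0],[3.6,0,-6.7,0],[4.5,0,-9.1,0],[5.2,0,-11.5,0]]]'
python3 - <<'E'
from bench import arm
from h import *
s=arm.read_state();P=s['position'];print(P,s['gripper_width'],s['contact_force'])
p=arm.camera_params("wrist"); im,d=arm.get_image("wrist")
cv2.imwrite("pics/w7.png",im)
X=cloud(p,d);print([X[v,324].round(1) for v in (120,145,170,200,220,260,280,310,325)])
im,d=arm.get_image("scene"); cv2.imwrite("pics/s7.png",cv2.resize(im[150:260,280:420],None,fx=5,fy=5,interpolation=cv2.INTER_CUBIC))
E
```

```text
clock: 9.98
position: [566.3, -27.7, 202.8]
ee_rot: [0.781, -0.625, -0.0, -0.0]
contact_force: [0.1, 0.4, -2.9]
gripper_width: 32.1
[566.27713043 -27.72443566 202.80743743] 32.11074794280793 [ 0.09583498  0.43100313 -2.85960498]
[array([ 5.799e+02, -9.200e+01, -1.000e-01]), array([576.8, -78.5,  -1.1]), array([576.7, -77. ,  62.4]), array([573.9, -64.3,  58.1]), array([571.7, -54.7,  54.5]), array([567.4, -35.6,  52.9]), array([565.5, -27.3,  55.3]), array([560.7,  -6.4,  47.7]), array([558.8,   2.2,  47.7])]
```

View pics/w7.png

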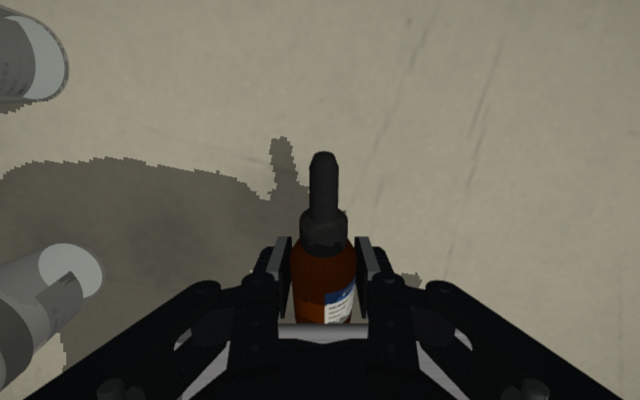

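```bash
python3 -m jog '[[[0.7,0,-3.1,0],[1,0,-6.2,0],[1.1,0,-9.4,0],[1,0,-12.6,0],[0.5,0,-15.7,0]]]'
python3 - <<'E'
from bench import arm
from h import *
s=arm.read_state();P=s['position'];print(P,s['gripper_width'],s['contact_force'])
p=arm.camera_params("wrist"); im,d=arm.get_image("wrist")
cv2.imwrite("pics/w8.png",im)
X=cloud(p,d);print([X[v,324].round(1) for v in (170,180,190,200,210,220,230,240,250,260)])
E
```

```text
clock: 10.7
position: [566.4, -28.4, 218.9]
ee_rot: [0.781, -0.625, -0.0, -0.0]
contact_force: [0.5, -0.6, -2.6]
gripper_width: 32.3
[566.3797911  -28.38251087 218.93783843] 32.33411515446261 [ 0.46696631 -0.55806862 -2.58474478]
[array([573. , -61.8,  -0.8]), array([ 5.716e+02, -5.550e+01, -3.000e-01]), array([570.2, -49.3,   0.9]), array([568.6, -42.2,  -0.8]), array([575. , -68.7,  97.1]), array([574.5, -66.6, 100.3]), array([573.8, -63.6, 101.1]), array([572.8, -58.9,  98.1]), array([571.2, -52. ,  91.2]), array([569.1, -43. ,  81.5])]
```

View pics/w8.png

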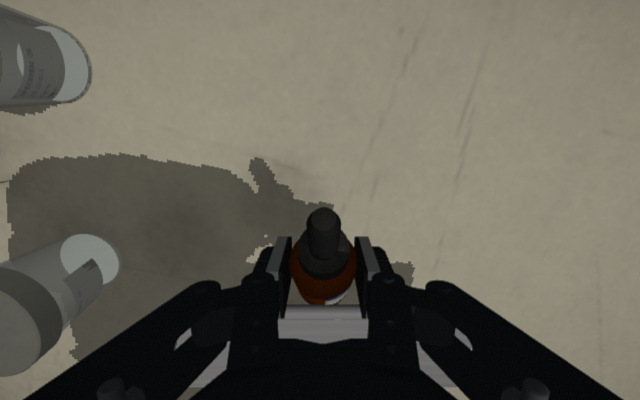

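```bash
python3 -m jog '[[[-0.7,0,-3.1,0],[-1.7,0,-6.1,0],[-2.9,0,-9,0],[-4.4,0,-11.8,0],[-6.2,0,-14.5,0]]]'
python3 - <<'E'
from bench import arm
from h import *
s=arm.read_state();P=s['position'];print(P,s['gripper_width'],s['contact_force'])
p=arm.camera_params("wrist"); im,d=arm.get_image("wrist")
cv2.imwrite("pics/w9.png",im)
X=cloud(p,d);print([X[v,324].round(1) for v in range(220,300,8)])
im,d=arm.get_image("scene"); cv2.imwrite("pics/s9.png",cv2.resize(im[150:260,280:420],None,fx=5,fy=5,interpolation=cv2.INTER_CUBIC))
E
```

```text
clock: 11.38
position: [565.2, -22.2, 234.1]
ee_rot: [0.781, -0.625, 0.0, -0.001]
contact_force: [0.1, -1.9, -3.2]
gripper_width: 32.6
[565.17815078 -22.20017848 234.14909906] 32.56010664281519 [ 0.11229759 -1.90075676 -3.16131954]
[array([562.9, -15.9,  -2.4]), array([567.1, -33.3,  55.4]), array([567.9, -36.8,  73.6]), array([567.5, -35. ,  78.4]), array([568.3, -38.2,  92.6]), array([567.7, -35.7,  94.7]), array([567.6, -35.3, 100.1]), array([568.5, -39.1, 112.2]), array([569. , -41. , 120.1]), array([569. , -40.9, 124.1])]
```

View pics/w9.png

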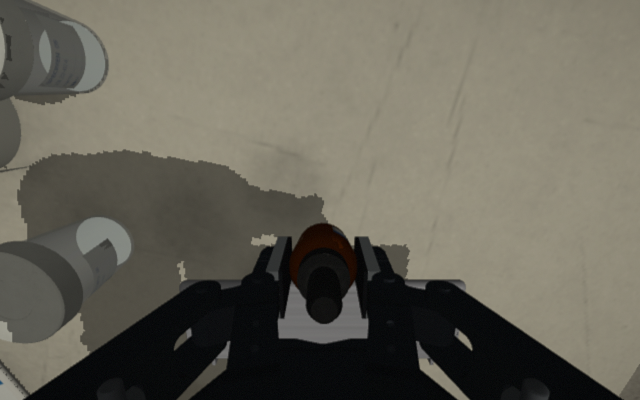

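View pics/s9.png

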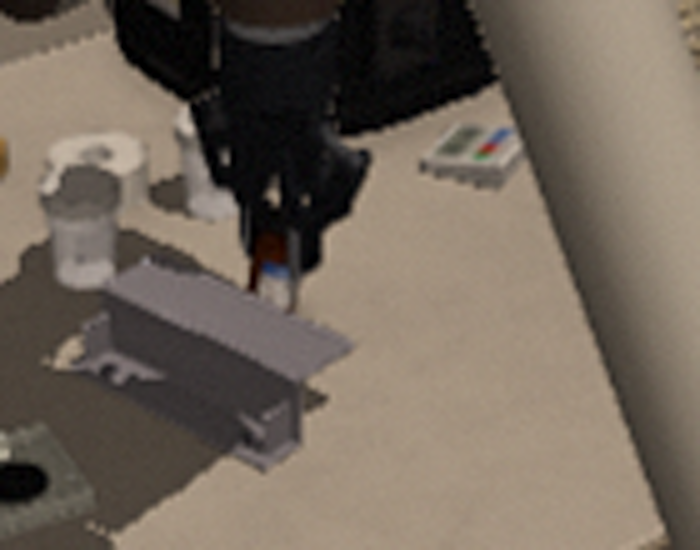

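```bash
python3 -m jog '[[[-1.5,0,-2,0],[-3.2,0,-3.9,0],[-5,0,-5.7,0],[-6,0,-6.5,0],[-6,0,-6.5,0]]]'
python3 - <<'E'
from bench import arm
from h import *
s=arm.read_state();P=s['position'];print(P,s['gripper_width'],s['contact_force'])
p=arm.camera_params("wrist"); im,d=arm.get_image("wrist")
cv2.imwrite("pics/w10.png",im)
X=cloud(p,d);print([(v,X[v,324].round(1)) for v in range(250,345,6)])
E
```

```text
clock: 12.1
position: [564.0, -16.2, 241.0]
ee_rot: [0.781, -0.625, 0.0, -0.001]
contact_force: [0.3, -1.3, -0.4]
gripper_width: 32.6
[563.9567206  -16.22256313 241.04809744] 32.58281310111927 [ 0.25062573 -1.33504975 -0.40404803]
[(250, array([566. , -27.4,  87.9])), (256, array([565.5, -25. ,  89.1])), (262, array([565.7, -25.9,  96.1])), (268, array([565.8, -26. , 101.1])), (274, array([565.6, -25.3, 104.6])), (280, array([565.1, -23. , 105.2])), (286, array([564.8, -21.6, 107.2])), (292, array([565. , -22.5, 112.4])), (298, array([565. , -22.2, 115.8])), (304, array([564.9, -22. , 118.9])), (310, array([565. , -22.2, 122.4])), (316, array([565.1, -22.7, 126.1])), (322, array([564.8, -21.5, 127.5])), (328, array([565. , -22.1, 131.1])), (334, array([564.9, -22. , 133.6])), (340, array([564.7, -20.8, 134.7]))]
```

View pics/w10.png

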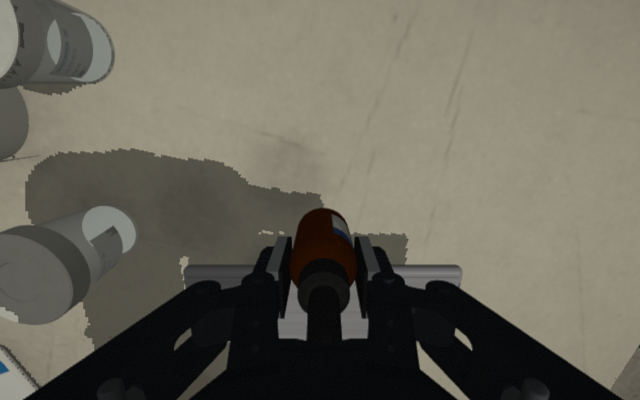

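The dropper face is now vertical within about 1° (y ≈ −22 from z 112 to 131), so the bottle is upright. Next I back away from the edge and locate the pad from the first top and scene pictures.

```bash
python3 -m jog '[[[6,0,0,0],[12,0,0,0],[18,0,-5,0],[22,0,-20,0],[22,0,-40,0]]]'
python3 - <<'E'
from h import *
np.set_printoptions(precision=1,suppress=True)
for n,(x0,x1,y0,y1),_ in(("top",(222,250,222,250),0),("scene",(272,294,238,254),0)):
    p=np.load(f"pics/{n}0p.npz");im=cv2.imread(f"pics/{n}0.png");g=im.max(2)
    m=np.zeros(g.shape,np.uint8);m[y0:y1,x0:x1]=(g[y0:y1,x0:x1]<75)
    k,l,s,c=cv2.connectedComponentsWithStats(m);i=1+np.argmax(s[1:,4]);print(n,s[i],c[i],ray(p,c[i],6))
    X=cloud(p,np.load(f"pics/{n}0.npy"))
    ys,xs=np.where(l==i);w=ray(p,np.c_[xs,ys],6);print("extent",np.ptp(w,axis=0)); print("depth z",np.nanmedian(X[l==i],axis=0))
    if n=="top":
        m=((X[...,2]>3)&(X[...,2]<150)); m[:200]=0;m[260:]=0;m[:,:165]=0;m[:,262:]=0
        k,l,s,c=cv2.connectedComponentsWithStats(m.astype(np.uint8));i=1+np.argmax(s[1:,4]);P=X[l==i]
        Q=P[P[:,2]<20]
        print("tray",cv2.minAreaRect(Q[:,:2].astype(np.float32)))
        H=P[P[:,2]>80]
        for a in (H[H[:,1]<np.median(P[P[:,2]>80][:,1])],H[H[:,1]>=np.median(H[:,1])]): print("bottle",a.mean(0),a.max(0))
E
```

```text
clock: 12.78
position: [568.8, -38.3, 282.1]
ee_rot: [0.781, -0.625, 0.0, -0.001]
contact_force: [-0.4, 0.5, -1.2]
gripper_width: 32.2
top [229 229  13  13 133] [235.3 234.9] [[531.1 200.    6. ]]
extent [32.9 32.7  0. ]
depth z [531.1 200.3   5.3]
tray ((542.8045654296875, 269.0802917480469), (214.76097106933594, 88.16739654541016), 78.82225036621094)
bottle [537.7 269.1  98.9] [550.2 329.5 110.5]
bottle [550.  333.6  98. ] [559.2 342.7 110.3]
scene [276 243  13   7  76] [282.4 246. ] [[533.6 200.9   6. ]]
extent [37.2 37.2  0. ]
depth z [533.5 200.7   5.7]
```

```bash
python3 -m jog '[[[-8,-1,-15,0],[-25,-2,-25,3],[-50,-3,-25,6],[-78,-5,-25,9],[-106,-7,-25,12]]]' && python3 -m jog '[[[0,0,0,0],[0,0,0,0],[0,0,0,0],[0,0,0,0],[0,0,0,0]]]'
python3 - <<'E'
from bench import arm
from h import *
s=arm.read_state();P=s['position'];print(P,s['gripper_width'],s['contact_force'])
q=s['ee_rot'];a=2*np.arctan2(q[1],q[0])
D=np.array([532.3,200.5])-P[:2];x=np.array([np.cos(a),np.sin(a)]);y=np.array([np.sin(a),-np.cos(a)]);print("deg",np.degrees(a),"dx,dy",D@x,D@y)
p=arm.camera_params("wrist"); im,d=arm.get_image("wrist")
cv2.imwrite("pics/w11.png",im)
X=cloud(p,d);print([(v,X[v,324].round(1)) for v in range(250,345,8)])
im,d=arm.get_image("scene"); cv2.imwrite("pics/s11.png",cv2.resize(im[120:280,210:370],None,fx=3.7,fy=3.7,interpolation=cv2.INTER_CUBIC))
E
```

```text
clock: 13.4
position: [552.1, 67.8, 308.1]
ee_rot: [0.71, -0.704, 0.0, -0.001]
contact_force: [0.3, -0.0, -0.5]
gripper_width: 32.3
clock: 14.02
position: [552.2, 67.4, 308.1]
ee_rot: [0.71, -0.704, 0.0, -0.001]
contact_force: [-1.0, -1.0, -0.7]
gripper_width: 32.0
[552.20899691  67.38208894 308.07041062] 31.980616528023095 [-0.96850151 -0.96193286 -0.67859784]
deg -89.49177789618754 dx,dy -133.2892677242065 18.727453471552042
[(250, array([552. ,  56.1, 155.2])), (258, array([552. ,  56.6, 161.6])), (266, array([552. ,  57.1, 167.5])), (274, array([552. ,  58.5, 171.2])), (282, array([552. ,  62. , 171.4])), (290, array([552. ,  61.2, 178.1])), (298, array([552. ,  60.7, 183.8])), (306, array([552. ,  59.8, 189.5])), (314, array([552. ,  60.3, 192.9])), (322, array([552. ,  59.9, 197.3])), (330, array([552. ,  60.1, 200.6])), (338, array([552. ,  61.5, 202.4]))]
```

View pics/s11.png

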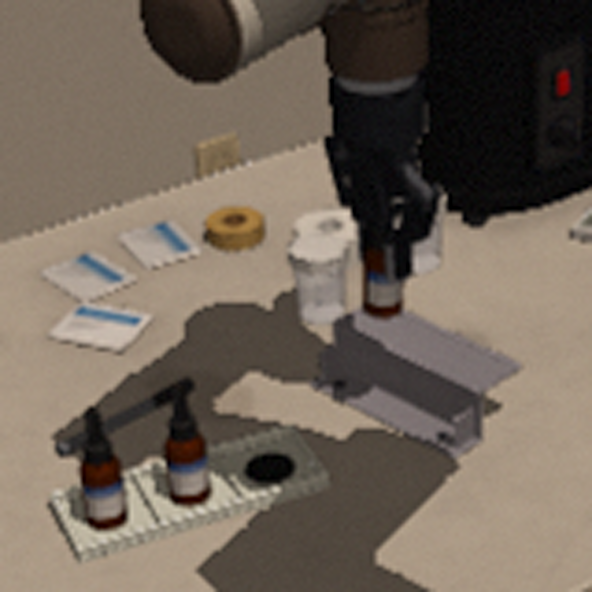

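```bash
python3 -m jog '[[[-15,2,0,2],[-45,6,0,5],[-80,11,0,8],[-115,16,0,11],[-133,18.7,0,11]]]' && python3 -m jog '[[[0,0,8,0],[0,0,20,0],[0,0,35,0],[0,0,48,0],[0,0,55,0]]]'
python3 - <<'E'
from bench import arm
from h import *
s=arm.read_state();P=s['position'];print(P,s['gripper_width'],s['contact_force'])
q=s['ee_rot'];a=2*np.arctan2(q[1],q[0])
D=np.array([532.3,200.5])-P[:2];x=np.array([np.cos(a),np.sin(a)]);y=np.array([np.sin(a),-np.cos(a)]);print("deg",np.degrees(a),"dx,dy",D@x,D@y)
p=arm.camera_params("wrist"); im,d=arm.get_image("wrist")
cv2.imwrite("pics/w12.png",im)
X=cloud(p,d);print([(v,X[v,324].round(1)) for v in range(250,345,8)])
ps=arm.camera_params("scene");im,d=arm.get_image("scene"); cv2.imwrite("pics/s12.png",cv2.resize(im[180:280,210:330],None,fx=6,fy=6,interpolation=cv2.INTER_CUBIC))
im,d=arm.get_image("top"); cv2.imwrite("pics/t12.png",cv2.resize(im[190:270,160:270],None,fx=7,fy=7,interpolation=cv2.INTER_CUBIC))
E
```

```text
clock: 14.75
position: [532.1, 201.8, 308.2]
ee_rot: [-0.64, 0.768, -0.0, 0.001]
contact_force: [-0.3, -0.0, 0.1]
gripper_width: 32.0
clock: 15.38
position: [532.1, 201.3, 251.7]
ee_rot: [-0.64, 0.768, -0.0, 0.0]
contact_force: [-0.1, 0.3, 0.0]
gripper_width: 32.0
[532.11298064 201.28735374 251.74144202] 32.00170579125459 [-0.0952697   0.34716519  0.02702595]
deg 259.59039349229374 dx,dy 0.7406034144668346 -0.3262035066058924
[(250, array([529.5, 190.4,  98.3])), (258, array([529.6, 190.9, 104.6])), (266, array([529.6, 190.6, 112. ])), (274, array([529.9, 192. , 115.7])), (282, array([530.5, 195.2, 116.2])), (290, array([530.3, 194.5, 122.8])), (298, array([530.4, 194.4, 127.7])), (306, array([530.3, 194.2, 132.5])), (314, array([530.4, 194.2, 136.7])), (322, array([530.2, 193. , 142.1])), (330, array([530.3, 193.9, 144.4])), (338, array([530.5, 194.9, 146.6]))]
```

View pics/s12.png

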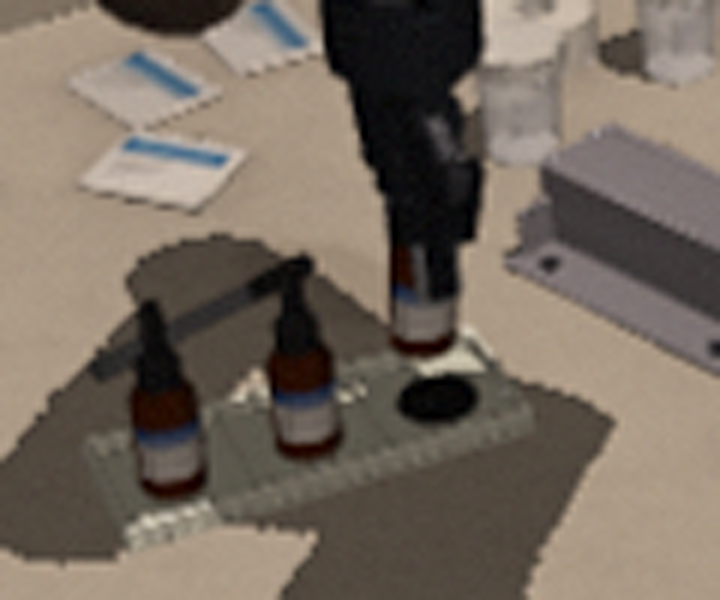

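View pics/w12.png

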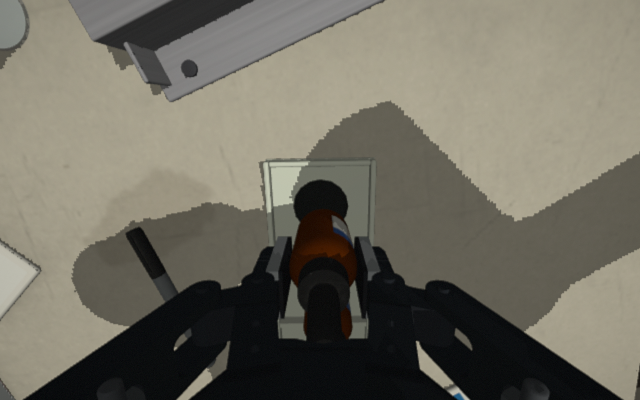

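The wrist view shows the pad's near arc (top at (320,180), sides at x = 294 and 347) below the upright bottle. I check the pad centre from that arc.

Run:
```python
from bench import arm
from h import *
from scipy.optimize import least_squares
p=arm.camera_params("wrist");im=cv2.imread("pics/w12.png");g=im.max(2).astype(int)
pts=[]
for u in range(297,345,3):
    c=g[170:215,u]; k=np.where(c<60)[0]
    if len(k): pts.append([u,170+k[0]-.5])
for v in range(190,204,3):
    k=np.where(g[v,280:360]<60)[0]; pts+= [[280+k[0]-.5,v],[280+k[-1]+.5,v]]
W=ray(p,pts,6)[:,:2]
f=lambda c:np.hypot(*(W-c[:2]).T)-21
r=least_squares(f,[532,200],loss="soft_l1");print(r.x,np.abs(r.fun).mean(),np.abs(f(r.x)).max())
print(arm.read_state()["position"])
```

```text
[534.40866322 201.13712102] 0.28192092444954137 0.7601539350801509
[532.3068216  201.73116543 252.77304596]
```

```bash
python3 -m jog '[[[0.3,-2,7,0],[0.3,-2,15,0],[0.3,-2,23,0],[0.3,-2,28,0],[0.3,-2,31,0]]]' && python3 -m jog '[[[0,0,0.5,0],[0,0,1,0],[0,0,1.5,0],[0,0,2,0],[0,0,2.5,0]]]'
```

```text
clock: 16.15
position: [534.2, 201.1, 221.3]
ee_rot: [-0.64, 0.768, -0.0, 0.001]
contact_force: [-0.4, -0.4, -0.0]
gripper_width: 32.0
clock: 16.77
position: [534.2, 201.1, 218.9]
ee_rot: [-0.64, 0.768, -0.0, 0.001]
contact_force: [0.4, 0.1, -0.5]
gripper_width: 32.2
```

```bash
python3 -m jog '[[[0,0,0.5,0],[0,0,1,0],[0,0,1.5,0],[0,0,2,0],[0,0,2.5,0]]]'
```

```text
clock: 17.4
position: [534.3, 201.1, 216.3]
ee_rot: [-0.64, 0.768, -0.0, 0.001]
contact_force: [0.2, 0.1, -1.1]
gripper_width: 32.4
```

```bash
python3 -m jog '[[[0,0,0.4,0],[0,0,0.8,0],[0,0,1.2,0],[0,0,1.6,0],[0,0,2,0]]]'
```

```text
clock: 18.02
position: [534.4, 201.5, 215.4]
ee_rot: [-0.64, 0.768, -0.0, 0.002]
contact_force: [-2.4, 1.7, 7.8]
gripper_width: 32.3
```

```bash
python3 -m jog '[[[0,0,0,0],[0,0,0,0],[0,0,0,0],[0,0,0,0],[0,0,0,0]]]'
python3 - <<'E'
from bench import arm
from h import *
p=arm.camera_params("wrist"); im,d=arm.get_image("wrist")
cv2.imwrite("pics/w13.png",im)
X=cloud(p,d);print([(v,X[v,324].round(1)) for v in range(250,345,8)])
im,d=arm.get_image("scene"); cv2.imwrite("pics/s13.png",cv2.resize(im[180:280,210:330],None,fx=6,fy=6,interpolation=cv2.INTER_CUBIC))
E
```

```text
clock: 18.65
position: [534.4, 201.6, 215.5]
ee_rot: [-0.641, 0.768, -0.0, 0.002]
contact_force: [-1.9, 0.6, 3.7]
gripper_width: 32.5
[(250, array([532.1, 190.5,  62.9])), (258, array([532.4, 192.1,  67.1])), (266, array([532.2, 190.8,  76.2])), (274, array([532.5, 192.6,  79.4])), (282, array([533. , 195.2,  80.9])), (290, array([533. , 195.5,  85.7])), (298, array([533.1, 195.8,  90.3])), (306, array([533. , 195.1,  95.8])), (314, array([532.9, 194.4, 100.9])), (322, array([533. , 194.9, 104.1])), (330, array([532.9, 194.7, 107.8])), (338, array([533.1, 195.8, 109.9]))]
```

View pics/s13.png

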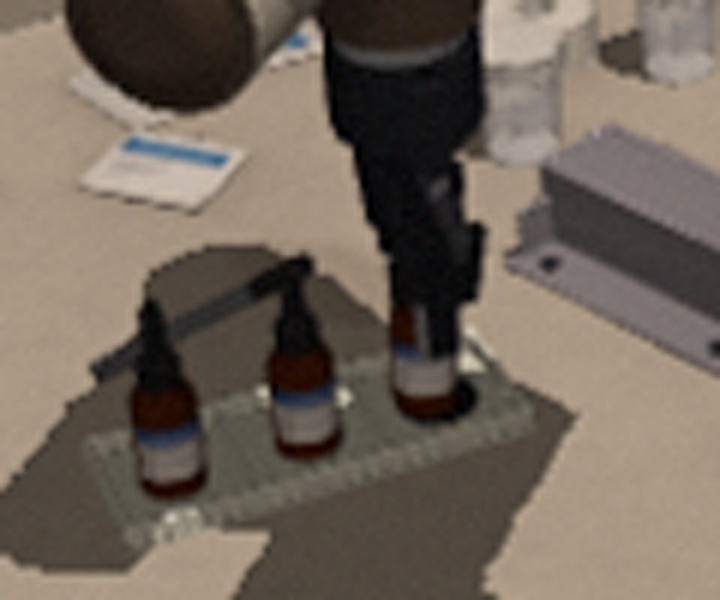

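View pics/w13.png

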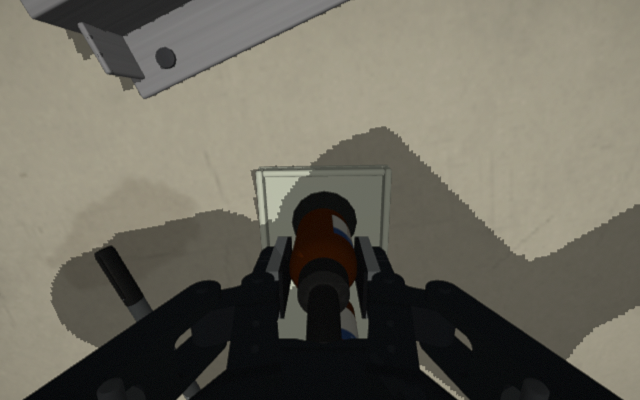

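Run:
```python
from bench import arm
from h import *
p=arm.camera_params("wrist"); im,d=arm.get_image("wrist");cv2.imwrite("pics/w14.png",cv2.resize(im[180:350,250:400],None,fx=3.5,fy=3.5,interpolation=cv2.INTER_CUBIC))
X=cloud(p,d)
for v in range(186,262,4): print(v,X[v,322].round(1),im[v,322])
print(arm.read_state()["contact_force"])
```

```text
186 [530.7 176.5   3.6] [ 96 107 106]
190 [531.2 178.9   4.1] [ 96 107 105]
194 [531.5 181.    5.8] [14 14 13]
198 [532.  183.8   5. ] [13 15 15]
202 [532.4 185.8   6.9] [14 17 14]
206 [533.  189.    4.9] [13 13 11]
210 [533.  189.1  12.4] [ 1 12 31]
214 [532.7 188.1  22.2] [ 0 10 30]
218 [532.8 188.5  27.5] [ 0  9 30]
222 [532.7 188.2  34.4] [ 3 11 31]
226 [532.6 187.9  40.8] [ 0 11 31]
230 [532.4 187.1  47.9] [ 3 13 32]
234 [532.4 187.1  52.6] [ 0 10 30]
238 [532.4 187.2  57.1] [ 3 16 34]
242 [532.7 188.7  58.2] [ 3 13 37]
246 [532.8 189.2  61.2] [ 0 14 40]
250 [533.1 190.8  61.8] [ 3 15 38]
254 [533.2 191.8  63.7] [ 2 15 42]
258 [533.1 191.1  68.8] [ 8 12 12]
[-1.45472103  1.11064503  4.77848094]
```

View pics/w14.png

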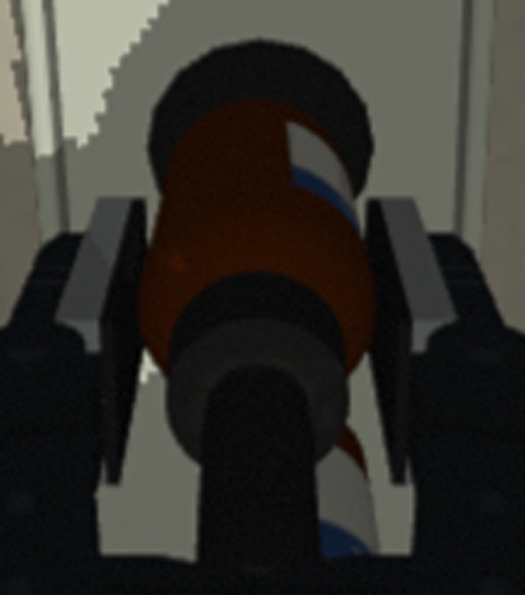

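The bottle stands about 4 mm to the +y side of the pad's centre and leans about 2.7°. I lift it a little, re-centre it, and press it down again so it squares up.

```bash
python3 -m jog '[[[0,0,-2,0],[0,0,-4,0],[2,0,-4,0],[3.5,0,-4,0],[3.5,0,-4,0]]]' && python3 -m jog '[[[0,0,0.8,0],[0,0,1.6,0],[0,0,2.4,0],[0,0,3.2,0],[0,0,4,0]]]'&& python3 -m jog '[[[0,0,0.4,0],[0,0,0.8,0],[0,0,1.2,0],[0,0,1.5,0],[0,0,1.5,0]]]'
python3 - <<'E'
from bench import arm
from h import *
p=arm.camera_params("wrist"); im,d=arm.get_image("wrist")
X=cloud(p,d)
for v in range(186,242,4): print(v,X[v,322].round(1),im[v,322])
print(arm.read_state()["contact_force"])
E
```

```text
clock: 19.42
position: [533.7, 197.9, 219.4]
ee_rot: [-0.64, 0.768, -0.0, 0.001]
contact_force: [0.2, -0.2, -0.7]
gripper_width: 31.9
clock: 20.05
position: [533.8, 198.1, 215.6]
ee_rot: [-0.64, 0.768, -0.0, 0.002]
contact_force: [-1.5, 0.6, 4.3]
gripper_width: 32.4
clock: 20.68
position: [533.9, 198.5, 215.3]
ee_rot: [-0.641, 0.768, -0.0, 0.002]
contact_force: [-2.6, 1.4, 7.9]
gripper_width: 32.3
186 [530.5 173.7   3.1] [ 97 108 105]
190 [530.9 176.    3.8] [ 97 108 105]
194 [531.4 178.7   3.4] [ 97 108 106]
198 [531.7 180.3   6.6] [ 9 12 11]
202 [532.1 183.    6.4] [13 16 13]
206 [532.7 185.9   5.3] [14 14 12]
210 [532.6 185.6  13.8] [ 3 10 32]
214 [532.5 185.4  21.3] [ 2 11 31]
218 [532.4 185.1  28.7] [ 2 12 31]
222 [532.3 185.   35. ] [ 3 14 31]
226 [532.3 184.7  41.2] [ 2 13 32]
230 [532.2 184.6  46.6] [ 3 11 31]
234 [532.1 184.4  52. ] [ 4 11 32]
238 [532.2 184.7  55.7] [ 1 10 32]
[-3.29782474  1.15888738  7.69539212]
```

```bash
python3 -m jog '[[[0,0,-0.3,0],[0,0,-0.3,0],[0,0,-0.3,0],[0,0,-0.3,0],[0,0,-0.3,0]]]' && python3 -m jog '[[[0,0,0,0],[0,0,0,0],[0,0,0,0],[0,0,0,0],[0,0,0,0]]]' 70
python3 - <<'E'
from bench import arm
from h import *
p=arm.camera_params("wrist"); im,d=arm.get_image("wrist");cv2.imwrite("pics/w15.png",im)
X=cloud(p,d)
for v in range(190,242,6): print(v,X[v,322].round(1),im[v,322])
print(arm.read_state()["contact_force"])
im,d=arm.get_image("scene"); cv2.imwrite("pics/s15.png",cv2.resize(im[180:280,210:330],None,fx=6,fy=6,interpolation=cv2.INTER_CUBIC))
E
```

```text
clock: 21.35
position: [534.0, 198.6, 215.7]
ee_rot: [-0.641, 0.768, -0.001, 0.003]
contact_force: [-0.9, 0.2, 1.9]
gripper_width: 32.3
clock: 21.98
position: [534.0, 198.6, 215.6]
ee_rot: [-0.641, 0.768, -0.001, 0.002]
contact_force: [1.7, -0.7, -0.9]
gripper_width: 70.0
190 [531.  176.    4.6] [ 95 105 102]
196 [531.7 179.7   5.1] [32 35 33]
202 [532.4 183.6   4.8] [11 10 11]
208 [533.2 187.6   4.6] [12 14 13]
214 [533.  187.4  16.3] [ 0 10 30]
220 [533.  187.3  26.4] [ 2 11 31]
226 [532.9 187.   36. ] [ 2 12 31]
232 [532.8 186.9  44.2] [ 2 12 32]
238 [532.7 186.5  52.3] [ 2 12 32]
[-0.36734808 -0.69985193  0.22570658]
```

View pics/w15.png

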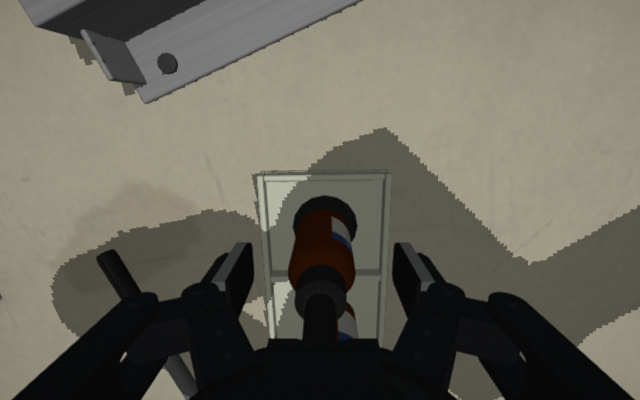

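View pics/s15.png

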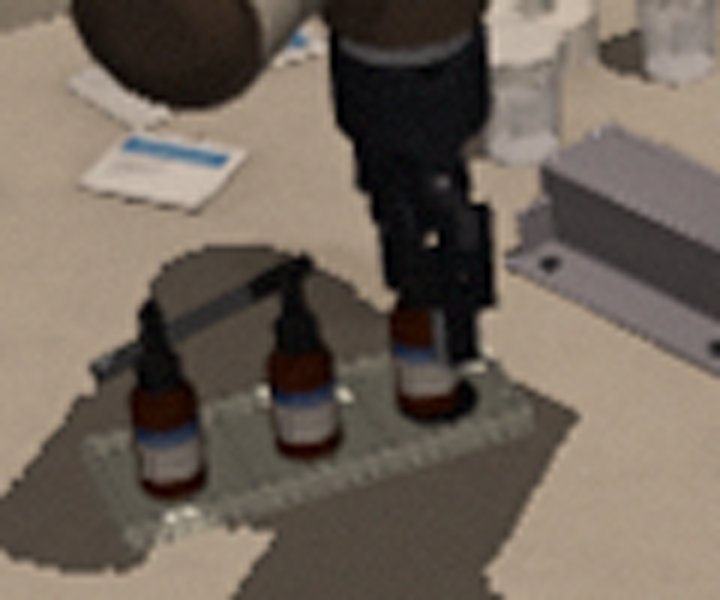

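The fingers are open and the bottle stands alone on the pad, about 3 mm off centre. I retract straight up and check.

```bash
python3 -m jog '[[[0,0,-10,0],[0,0,-35,0],[0,0,-75,0],[0,0,-120,0],[0,0,-150,0]]]' && python3 -m jog '[[[0,0,0,0],[0,0,0,0],[0,0,0,0],[0,0,0,0],[0,0,0,0]]]'
python3 - <<'E'
from bench import arm
from h import *
p=arm.camera_params("wrist"); im,d=arm.get_image("wrist");cv2.imwrite("pics/w16.png",im)
p=arm.camera_params("scene");im,d=arm.get_image("scene"); cv2.imwrite("pics/s16.png",cv2.resize(im[130:290,200:400],None,fx=4,fy=3.7,interpolation=cv2.INTER_CUBIC))
X=cloud(p,d);d0=np.load("pics/scene0.npy");X0=cloud(np.load("pics/scene0p.npz"),d0)
H=X[(X[...,2]>80)&(X[...,2]<125)&(X[...,0]<580)&(X[...,1]>160)&(X[...,1]<235)];print("cap",len(H),H.mean(0),H[:,2].max())
B=X[(X[...,2]>15)&(X[...,2]<60)&(abs(X[...,0]-532)<30)&(abs(X[...,1]-200)<28)];print("body",B.mean(0))
m=(abs(d-d0)>6)&(d>0)&(d0>0)&(X0[...,2]<130)&(X0[...,2]>4)&(X[...,2]<130);m[:, :200]=0;m[:,460:]=0;ys,xs=np.where(m);print(len(ys),np.c_[xs,ys][::8][:20].tolist())
print(arm.read_state()["contact_force"],arm.read_state()["position"])
im,d=arm.get_image("top"); cv2.imwrite("pics/t16.png",im)
E
```

```text
clock: 22.7
position: [533.3, 198.2, 369.0]
ee_rot: [-0.641, 0.768, -0.001, 0.004]
contact_force: [0.1, 0.3, 0.2]
gripper_width: 70.2
clock: 23.32
position: [533.4, 198.2, 368.3]
ee_rot: [-0.641, 0.768, -0.001, 0.004]
contact_force: [0.4, -0.3, -0.5]
gripper_width: 70.2
cap 45 [531.18427205 205.50594114  94.51942052] 110.20004134118383
body [523.29426029 209.48930071  38.72220192]
3292 [[373, 72], [367, 75], [366, 76], [366, 77], [361, 78], [367, 79], [353, 83], [231, 89], [236, 90], [223, 92], [222, 93], [233, 93], [219, 94], [208, 95], [225, 95], [203, 96], [217, 96], [227, 96], [212, 97], [225, 97]]
[ 0.11793782 -0.9914292  -0.08980898] [533.39361869 198.21490397 368.59393814]
```

View pics/s16.png

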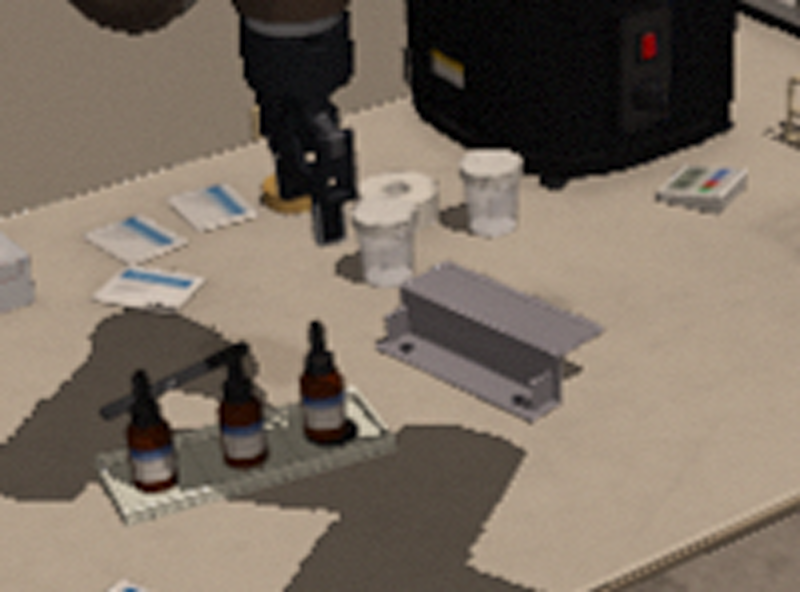

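View pics/w16.png

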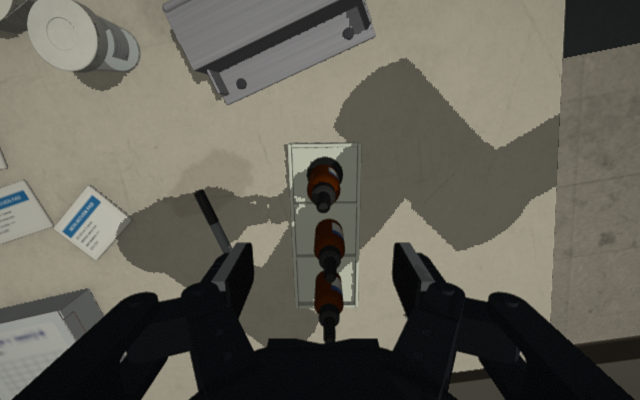

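View pics/t16.png

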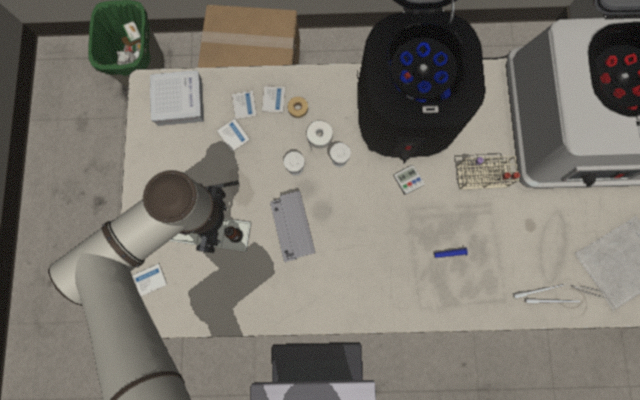

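```bash
python3 -c "
from bench import arm
print(arm.job_done())"
```

```text
the job is handed in; nothing more can be done
None
```

I gripped the fallen bottle about 47 mm from its base and pushed it up under the ledge bead. It swung upright between the fingers, with about 3 N measured at the wrist. I carried it over the ledge, set it on the pad and pressed it down at about 8 N. After one small re-centring lift I let go, retracted straight up, and handed the job in at about 23.5 s. No verdict was reported.

**Last checks:** The bottle stands unsupported on the pad, about 3 mm off centre by the wrist camera and about 5 mm by the scene camera (limit 13 mm). Its lean was about 1.5° just after release (limit about 7°).

**Bystanders:** In the final pictures the two standing bottles, cups, timer, marker and sleeve look unmoved, by eye only. My depth-difference check between the first and last scene pictures settled nothing, because it also picked up the arm's changed position.

**Disagreements:** The cameras differed by 2–3 mm on the pad's x position. The first set-down left the base about 4 mm off centre and leaning about 2.7°, which is why I re-centred it.

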